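# Cycle the photometer carriage onto its stop pin and take a reading

### The job

A filled sample vial already stands in the sprung carriage of the bench photometer. With the fingertips on its blue pad, push the carriage all the way in until it stops (that takes the reference), then let go, so that its spring brings it part of the way back and it catches on the stop pin with the vial in the beam; only then press the green key right down to take the reading, and let it come up. Do not take hold of the carriage, do not touch the vial, and leave the other things on the bench where they are.

Things in the scene. Friction and masses are not known exactly. Their poses are not given: they have to be found in the camera images.
- photometer: White bench photometer, fixed, base 240 x 175 x 22 mm; place and yaw vary. Origin on the worktop under the centre line of the carriage track; +x is the way the carriage is pushed in, +y left of it. Base x -120..120, y -105..70 mm; guide rails to z 34; grey console on the right (y -102..-48, x -114..-2, top z 40). Left: stop-pin block at x -59..-31, y 31..61, top z 46, its knob to y 88 mm.
- beam (a point): Where the light beam crosses the track, inside the tunnel of the white optics housing: 33 mm behind (+x) the photometer origin, 60 mm up. The fixed housing spans x 5..108, y -36..36 mm, top z 98 mm, with lamp and detector barrels out to y 62 and -58 mm. Axes as the photometer's.
- carriage (a joint): Carriage travel along photometer +x, m: 0 = out (start; the spring holds it), 0.055 = resting on the stop pin, vial in the beam, 0.075 = end stop. Spring 3 N at 0 to 9 N at 0.075, oil damper 3 N at 0.06 m/s, 2 to 4 N more while the tooth passes the pin (0.028 to 0.052). Let go before 0.055 it returns to 0; after that it comes back only to 0.055, within half a second.
- push_pad (a point): Centre of the front face of the upright blue push pad on the carriage's front end, 54 mm wide, z 40 to 84 mm; this point is 62 mm up and, with the carriage out, 140 mm ahead (-x) of the photometer origin. Moves with the carriage; axes as the photometer's, the face looks to -x. Free space in front; fingertips that push it must stay above z 40 mm.
- push_plate_back: Aluminium backing of the blue pad with two gussets: 60 mm wide, z 38 to 86 mm, 5 to 45 mm behind the pad's face. Not to be gripped or pulled. Its origin and axes are the photometer's while the carriage is out, and move with the carriage.
- vial_seat (a point): Centre of the floor of the carriage's vial cup (black ring, 33 mm outside diameter, 14 mm high), 118 mm behind the pad's front face, 36 mm above the worktop; moves with the carriage.
- stop_pin (a joint): Sprung steel stop pin (8 mm, pointing at the carriage from the left): 0 = pin fully in, grows to 0.008 m as the carriage's brass tooth pushes it out in passing; below 0.003 it is in again. It works by itself and is not to be handled.
- read_key (a joint): Travel of the green read key, m: 0 = up, 0.006 = fully down (4 N); springs back.
- read_key_top (a point): Centre of the top of the round green key (28 mm diameter, in a 44 mm black housing) on the console, facing up, 62 mm above the worktop, 95 mm ahead (-x) and 75 mm right (-y) of the photometer origin.
- sample_vial: White-capped glass sample vial (24 mm diameter, 44 mm high), loose in the carriage's cup; origin at the centre of its underside, z up along the vial.
- blue_vial: Bystander: blue-capped sample vial, 24 mm diameter, 44 mm high, upright on the bench left of the photometer; origin at the centre of its underside.
- black_vial: Bystander: black-capped sample vial, same size, upright on the bench to the left; origin at the centre of its underside.
- bulb: Bystander: black rubber pipette bulb, 44 mm diameter, 56 mm high, on the bench to the left; origin at the centre of its underside.
- marker_pen: Bystander: white and black marker, 135 mm long, 16 mm thick, lying near the bench's front edge in front of the photometer; origin at the middle of its underside.
Not all that is in view belongs to the job. Of the things like the sample_vial, leave any that is red, turquoise or yellow; of the rest the smaller one is meant.

How it is judged (in metres and radians):
On the way, in this order (a step that is already met when the one before it is completed fails the run):
1. the carriage is pushed in to its end stop (value of joint carriage above 0.072 m), for 0.1 s.
2. the carriage is let go and rests on the stop pin, the fingers off it (value of joint carriage between 0.052 and 0.058 m and value of joint stop_pin below 0.003 m and velocity of joint carriage between -0.01 and 0.01 m/s and contact force between the fingers and photometer below 0.3 N), for 0.3 s.
3. the green key is pressed right down with the carriage on its pin (value of joint carriage between 0.052 and 0.058 m and value of joint stop_pin below 0.003 m and value of joint read_key above 0.0045 m), for 0.1 s.
At the end, for the whole second after the job is handed in: The carriage rests on its stop pin (0.052 to 0.058 m in, pin within 3 mm of fully in), the key is up, the sample vial stands upright (within 0.15 rad) and at rest on the floor of its cup (within 6 mm), and the four loose bystanders stand within 30 mm of where they were (value of joint carriage between 0.052 and 0.058 m and value of joint stop_pin below 0.003 m and value of joint read_key below 0.0015 m and velocity of joint carriage between -0.01 and 0.01 m/s and z of sample_vial in the frame of photometer between 0.03 and 0.042 m and horizontal distance between sample_vial and vial_seat below 0.006 m and angle between sample_vial's own z axis and vertical below 0.15 rad and linear speed of sample_vial below 0.02 m/s and distance of each of blue_vial, black_vial, bulb, marker_pen from where it was at the start of the episode below 0.03 m and angle between each of blue_vial, black_vial, bulb's own z axis and vertical below 0.3 rad); the robot touches nothing.
It fails at once if the sample vial is lifted or tipped in its cup (z of sample_vial in the frame of photometer above 0.048 m or angle between sample_vial's own z axis and vertical above 0.5 rad).
It fails at once if the fingers touch the sample vial (contact force between the fingers and sample_vial above 0.5 N).
It fails at once if the carriage is taken hold of: the fingers press on the back or sides of its push plate (contact force between the fingers and push_plate_back above 3 N).
It fails at once if the green key is pressed before the carriage is on its stop pin (value of joint read_key above 0.003 m and (value of joint carriage below 0.052 m or value of joint carriage above 0.058 m)).
It fails at once if a bystander is knocked over or shoved away (distance of any of blue_vial, black_vial, bulb, marker_pen from where it was at the start of the episode above 0.04 m or angle between any of blue_vial, black_vial, bulb's own z axis and vertical above 0.6 rad).
It also fails if it takes over 38 s, if anything falls off the work surface, if the arm or the gripper's body presses on something with over 40 N, if the wrist force passes 120 N, or if a joint passes its speed limit or range.

### The arm

A 6-joint arm with a two-finger parallel gripper is mounted at the origin on a cart in front of the work surface, level with it; the furniture and walls round the work are solid. World frame = base frame: x ahead of the robot, y to its left, z up, the work surface at z = 0. Lengths are in mm, angles in rad, forces in N, time in s.
With the tool pointing down it reaches from about 300 to 750 mm from the base axis. Payload 8.5 kg.
Tool frame: the origin (TCP) lies midway between the tips of the shut fingers; the grasp point (between the pads) lies 19 mm behind it; y points along the fingers, z is the direction in which the jaws open and shut, and the axes are right-handed (so a half turn about y gives the same grasp; the last joint's range is limited). The gripper opens to 88 mm and grips with 3 to 60 N. Pads are 18 mm wide; open, the fingers measure 123 mm over their backs; the gripper's body (75 mm by 187 mm) begins 45 mm behind the grasp point.
Start: joints at [1.13, 0.381, 1.297, -0, 1.464, -0.215], TCP at [123.13, 536.022, 238.748] pointing down, gripper open.
Joint ranges: [-3.11, 3.11], [-0.89, 2.33], [0.22, 2.48], [-1.42, 4.56], [0.17, 2.85], [-2.88, 2.88]. Speed limits (rad/s): [2.39, 2.39, 3.14, 3.14, 3.14, 3.14].

### API

Orientations are given as a unit quaternion [w, x, y, z].
In Python, from rig import ctrl, capture, camera_model gives the robot as it stands. Calls block until the motion is done:
- ctrl.goto(position, orientation): joint-space move of the TCP to a pose.
- ctrl.movel(position, vel=150, ori=None): straight line of the TCP; ori=None keeps the orientation; vel is the mean speed in mm/s.
- ctrl.goto_joints(angles): joint-space move.
- ctrl.grip(opening): finger opening in mm; the grip force is fixed at half the most; returns when the fingers have stopped.
- ctrl.pause(seconds).
- ctrl.inverse_kinematics(position, orientation): joint angles nearest the present ones, or None.
- ctrl.state(): the state.
- capture(name): name is "scene" or "top"; returns the picture (480x640x3 uint8, red, green, blue); there is no depth.
- camera_model(name): a dict with "fx", "fy", "cx", "cy" (pixels), "dist_coeffs" ([k1, k2, p1, p2, k3] as OpenCV has them; the pictures are not rectified), "camera_from_world" (4x4, takes a point from world to camera coordinates). Camera axes: x right, y up, looking along -z (the intrinsics and any distortion apply to the point x, -y, -z); pixel columns grow to the right and rows downward; lengths in mm; the calibration is good to about 2 mm. A picture is of the moment at which its call begins. camera_model takes no time and is no camera call.
A pose or a line that the arm cannot do raises ctrl.Unreachable and nothing moves.
- ctrl.sign_off(): hands the job in, once; it reports no verdict.
The state is a dict: "time_s": time; "qpos": joint angles; "joint_vel": joint speeds; "joint_torque": joint torques, N m; "tcp_pos": TCP position; "eef_rot": TCP orientation; "ft_force": force on the tool from outside, world axes, zero at the start; "moment": the same for the moment, N m; "opening": finger opening in mm.
Only numpy, scipy, OpenCV 4.12 (cv2) and the standard library are available. Lean on these libraries where they do the work, as an engineer would, in place of code of your own. Each camera call takes 0.05 s, during which the arm holds its last target.

## Working session

There is one attempt and no reset: what is moved stays moved. The work goes in short steps, each a Python script; the robot and the scene stay as the last script left them, time stands still between calls to the robot, and variables do not carry over. Pictures are saved under pics/ and viewed, and the job is handed in when it is done.

```bash
mkdir -p pics; ls; python3 - <<'E'
from rig import ctrl,capture,camera_model
import cv2,json,numpy as np
for n in("scene","top"):
    cv2.imwrite(f"pics/{n}0.png",capture(n)[:,:,::-1]); m=camera_model(n); print(n,{k:np.round(np.array(v),3).tolist() for k,v in m.items()})
print(ctrl.state())
E
```

```text
pics
scene {'fx': 621.538, 'fy': 621.538, 'cx': 312.789, 'cy': 237.273, 'dist_coeffs': [0.055, 0.0, 0.0, 0.0, 0.0], 'camera_from_world': [[0.826, -0.564, 0.004, -504.798], [0.316, 0.469, 0.825, -207.658], [-0.467, -0.68, 0.565, -785.515], [0.0, 0.0, 0.0, 1.0]]}
top {'fx': 467.628, 'fy': 467.628, 'cx': 319.235, 'cy': 235.117, 'dist_coeffs': [-0.091, 0.0, 0.0, 0.0, 0.0], 'camera_from_world': [[0.005, -1.0, 0.015, -91.1], [0.985, 0.007, 0.173, -584.989], [-0.173, 0.014, 0.985, -805.432], [0.0, 0.0, 0.0, 1.0]]}
{'time_s': 0.1, 'qpos': array([ 1.12967168e+00,  3.81134353e-01,  1.29814407e+00, -1.06666370e-05,
        1.46360917e+00, -2.15316306e-01]), 'joint_vel': array([ 0.00016904,  0.00011376, -0.00124124, -0.00268166,  0.00086903,
        0.00094199]), 'joint_torque': array([ 5.60092783e-03, -4.38647461e+01, -2.24909806e+01,  7.15724216e-02,
        3.41670052e-02, -8.25881102e-05]), 'tcp_pos': array([123.04725104, 535.80497805, 238.21023146]), 'eef_rot': array([-0.70216999,  0.7030392 , -0.07980942,  0.07952134]), 'ft_force': array([1.15431574, 0.30523809, 0.06525017]), 'moment': array([0.00023291, 0.00328816, 0.02772933]), 'opening': 88.07477878311191}
```

View pics/scene0.png

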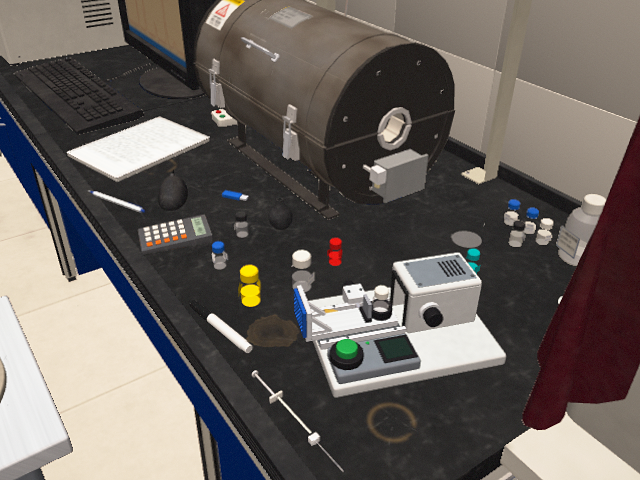

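View pics/top0.png

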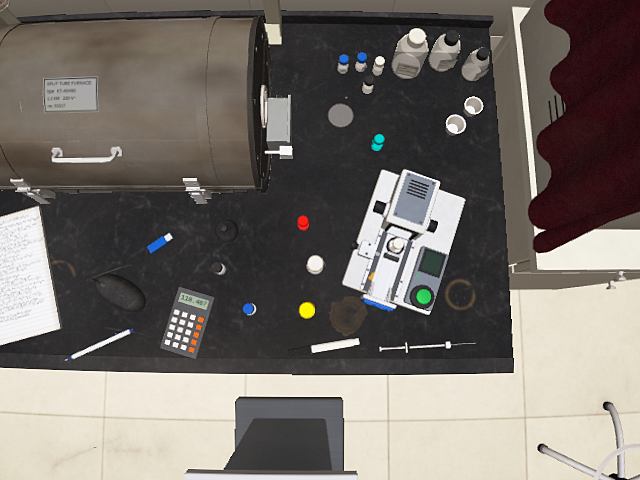

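Both views show the photometer at top (400,240) and scene (400,320), with the carriage out and the blue pad facing the bench front. The white-capped candidates are the vial in the carriage cup (top 397,243) and a larger one on the bench (top 315,264). The smaller one, in the cup, fits. I'll enlarge the views to confirm that and measure.

```bash
python3 - <<'E'
import cv2
t=cv2.imread('pics/top0.png')[160:325,300:480]; cv2.imwrite('pics/tc.png',cv2.resize(t,None,fx=3.5,fy=3.5,interpolation=cv2.INTER_CUBIC))
s=cv2.imread('pics/scene0.png')[240:400,280:515]; cv2.imwrite('pics/sc.png',cv2.resize(s,None,fx=3.4,fy=3.4,interpolation=cv2.INTER_CUBIC))
E
```

```text
(no output)
```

View pics/tc.png

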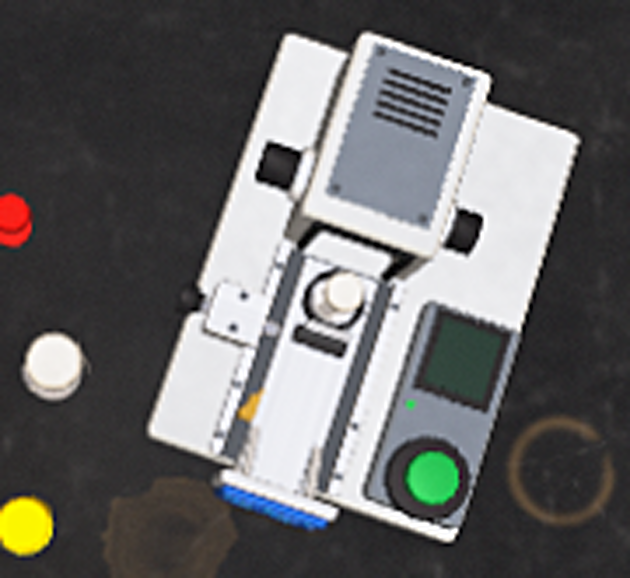

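View pics/sc.png

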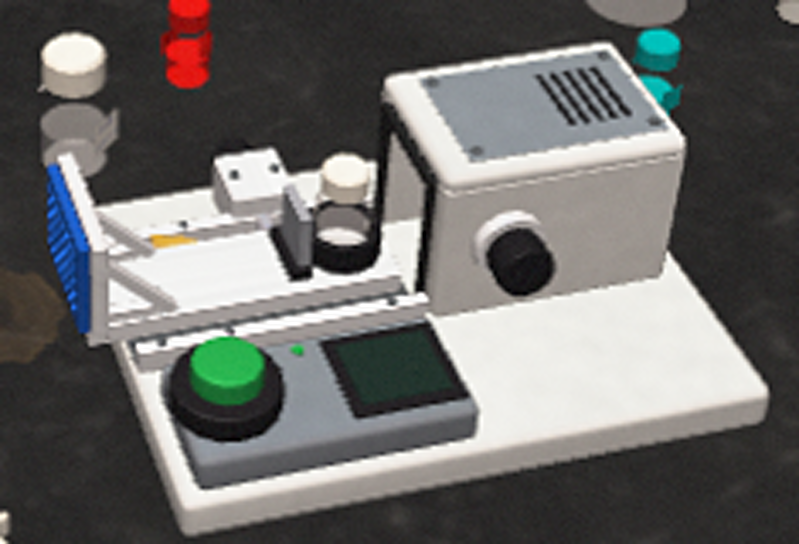

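```bash
cat > h.py <<'E'
import numpy as np,cv2
from rig import ctrl,capture,camera_model
def proj(n,P):
    m=camera_model(n);T=np.array(m["camera_from_world"]);P=np.atleast_2d(P)@T[:3,:3].T+T[:3,3]
    K=np.array([[m["fx"],0,m["cx"]],[0,m["fy"],m["cy"]],[0,0,1.]])
    return cv2.projectPoints(P*[1,-1,-1],np.zeros(3),np.zeros(3),K,np.array(m["dist_coeffs"]))[0][:,0]
def W(p,L):
    c,s=np.cos(p[2]),np.sin(p[2]);L=np.atleast_2d(L).astype(float)
    return np.c_[p[0]+c*L[:,0]-s*L[:,1],p[1]+s*L[:,0]+c*L[:,1],L[:,2]]
E
python3 - <<'E'
from h import *
from scipy.optimize import least_squares
t=[((120,70,22),(286,34)),((120,-105,22),(580,135)),((-120,-105,22),(455,541)),((-120,70,22),(150,434)),((-95,-75,62),(434,478)),((-22,0,80),(346,292))]
s=[((-95,-75,62),(228,361)),((-120,-105,22),(182,522)),((120,-105,22),(768,390)),((-22,0,80),(345,166))]
tu=(np.array([b for a,b in t])+.5)/3.5-.5+[300,160]; su=(np.array([b for a,b in s])+.5)/3.4-.5+[280,240]
tl=[a for a,b in t]; sl=[a for a,b in s]
f=lambda p:np.r_[proj("top",W(p,tl))-tu,proj("scene",W(p,sl))-su].ravel()
for nm,g in(("both",f),("top",lambda p:f(p)[:12]),("scene",lambda p:f(p)[12:])):
    r=least_squares(g,[450,-250,0.3],x_scale=[10,10,.1],loss='soft_l1'); print(nm,r.x,np.round(g(r.x),1).reshape(-1,2).tolist())
    if nm=="both": p=r.x; np.save("p.npy",p)
for n in("top","scene"):
    im=cv2.imread(f'pics/{n}0.png'); im=cv2.resize(im,None,fx=3,fy=3)
    for L in [(-140,0,62),(-140,27,84),(-140,-27,84),(-140,27,40),(-140,-27,40),(-95,-75,62),(5,36,98),(5,-36,98),(108,36,98),(108,-36,98),(-22,0,80)]+tl[:4]:
        q=proj(n,W(p,L))[0]; cv2.circle(im,(int(q[0]*3+1),int(q[1]*3+1)),4,(255,0,255),-1)
    im=im[450:1000,900:1500] if n=="top" else im[700:1240,820:1580]
    cv2.imwrite(f'pics/{n}_ov.png',im)
print(W(p,[(-140,0,62),(-95,-75,62),(-300,0,62)]))
E
```

```text
both [ 5.87836341e+02 -2.35999457e+02 -3.34056953e-01] [[0.1, -1.0], [0.7, -0.4], [0.7, 1.4], [-0.8, 0.9], [0.6, 0.4], [0.4, 0.1], [-0.6, -0.4], [0.1, -4.1], [1.2, -0.5], [-0.3, -0.0]]
top [ 5.88361336e+02 -2.35428872e+02 -3.36204682e-01] [[-0.1, -1.2], [0.5, -0.5], [0.3, 1.1], [-1.2, 0.5], [0.2, 0.1], [0.0, -0.2]]
scene [ 5.86456295e+02 -2.36856613e+02 -3.27678607e-01] [[-0.6, 0.7], [0.3, -2.9], [1.2, -0.2], [-0.7, 0.7]]
[[ 455.57554974 -190.09648108   62.        ]
 [ 473.49706675 -275.70500419   62.        ]
 [ 304.42036023 -137.635937     62.        ]]
```

```bash
python3 -c "
import cv2,numpy as np
a=cv2.imread('pics/top_ov.png');b=cv2.imread('pics/scene_ov.png');print(a.shape,b.shape)"
```

```text
(550, 600, 3) (540, 760, 3)
```

View pics/top_ov.png

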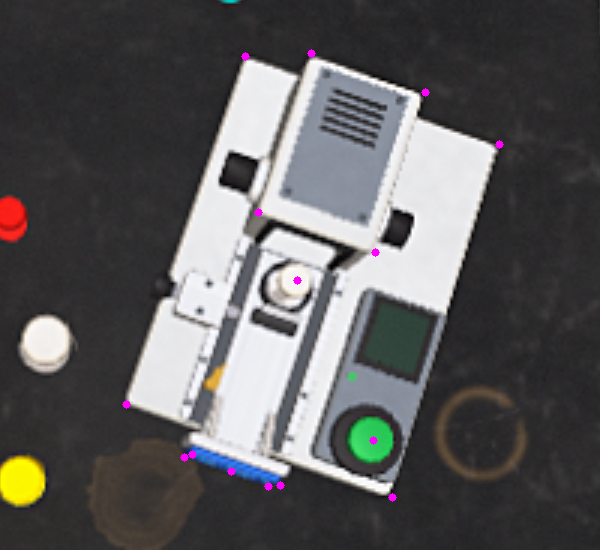

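View pics/scene_ov.png

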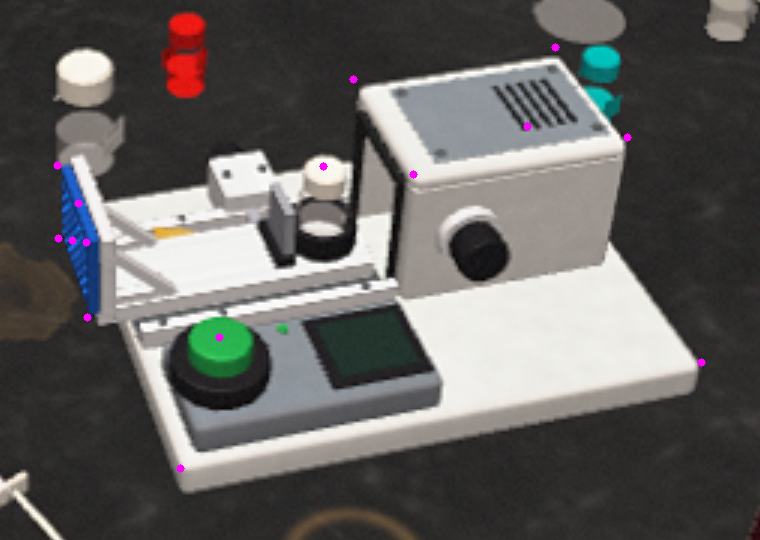

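The overlay points land within about 1 px on the base corners, housing corners, key and cup vial, so the pose (588, -236, -0.334 rad) is good to about 2 mm. The vial in the cup has the smaller white cap (26 px against about 58 px on the bench one). Next I check reachability, then stage the arm in front of the pad with the fingers shut.

```bash
cat >> h.py <<'E'
from scipy.spatial.transform import Rotation as R
p=np.load("p.npy")
def ori(sg=1):
    y=np.array([0,0,-1.]);z=sg*np.array([-np.sin(p[2]),np.cos(p[2]),0]);x=np.cross(y,z)
    q=R.from_matrix(np.c_[x,y,z]).as_quat();return q[[3,0,1,2]]
def w(x,y,z): return W(p,(x,y,z))[0]
def loc(): 
    d=ctrl.state()["tcp_pos"];c,s=np.cos(p[2]),np.sin(p[2]);return np.array([c*(d[0]-p[0])+s*(d[1]-p[1]),-s*(d[0]-p[0])+c*(d[1]-p[1]),d[2]])
def F():
    f=ctrl.state()["ft_force"];c,s=np.cos(p[2]),np.sin(p[2]);return np.array([c*f[0]+s*f[1],-s*f[0]+c*f[1],f[2]])
E
python3 - <<'E'
from h import *
q=ctrl.state()["eef_rot"];print(R.from_quat(np.r_[q[1:],q[0]]).as_matrix().round(2))
for sg in(1,-1):
    for L in [(-190,0,160),(-190,0,56),(-70,0,56),(-95,-75,110),(-95,-75,54)]:
        j=ctrl.inverse_kinematics(w(*L),ori(sg));print(sg,L,w(*L).round(),None if j is None else np.round(j,2))
j=ctrl.inverse_kinematics([170,360,240],q);print(j)
E
```

```text
[[ 0.97 -0.    0.22]
 [-0.22 -0.    0.97]
 [-0.   -1.   -0.  ]]
1 (-190, 0, 160) [ 408. -174.  160.] [-0.67  0.28  1.71 -0.    1.15 -1.91]
1 (-190, 0, 56) [ 408. -174.   56.] [-0.67  0.45  1.84 -0.    0.85 -1.91]
1 (-70, 0, 56) [ 522. -213.   56.] [-0.6   0.6   1.51 -0.    1.03 -1.83]
1 (-95, -75, 110) [ 473. -276.  110.] [-0.74  0.5   1.5  -0.    1.14 -1.98]
1 (-95, -75, 54) [ 473. -276.   54.] [-0.74  0.58  1.56 -0.    1.   -1.98]
-1 (-190, 0, 160) [ 408. -174.  160.] [-0.67  0.28  1.71 -0.    1.15  1.23]
-1 (-190, 0, 56) [ 408. -174.   56.] [-0.67  0.45  1.84 -0.    0.85  1.23]
-1 (-70, 0, 56) [ 522. -213.   56.] [-0.6   0.6   1.51 -0.    1.03  1.31]
-1 (-95, -75, 110) [ 473. -276.  110.] [-0.74  0.5   1.5  -0.    1.14  1.16]
-1 (-95, -75, 54) [ 473. -276.   54.] [-0.74  0.58  1.56 -0.    1.    1.16]
[ 8.30275990e-01  1.10264428e-01  1.67053035e+00 -4.00770130e-04
  1.36203210e+00 -5.14629838e-01]
```

```bash
python3 - <<'E'
from h import *
ctrl.goto([170,360,240],ctrl.state()["eef_rot"])
ctrl.grip(0)
ctrl.goto(w(-190,0,200),ori(-1))
ctrl.movel(w(-190,0,57),vel=150)
print(ctrl.state()["time_s"],loc(),F(),ctrl.state()["opening"])
cv2.imwrite("pics/s1.png",capture("scene")[:,:,::-1]);
t=capture("top")[160:360,300:500,::-1]
cv2.imwrite("pics/t1.png",cv2.resize(t,None,fx=3,fy=3))
E
```

```text
5.3583 [-1.89642878e+02  7.66507607e-03  5.75610794e+01] [-0.5592824  -0.13932215  0.07723656] 0.1232514966980585
```

View pics/s1.png

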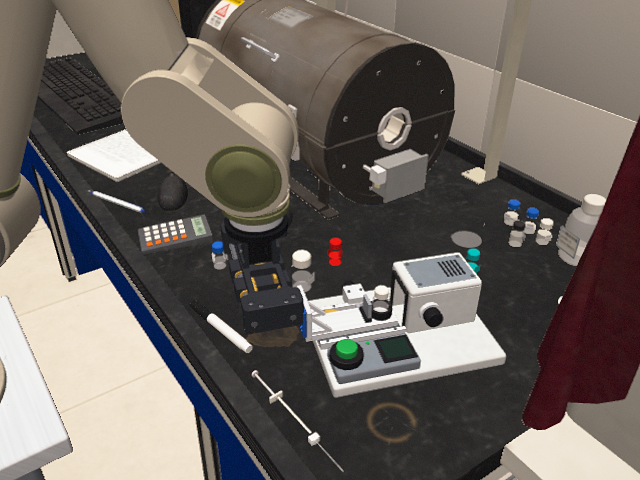

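View pics/t1.png

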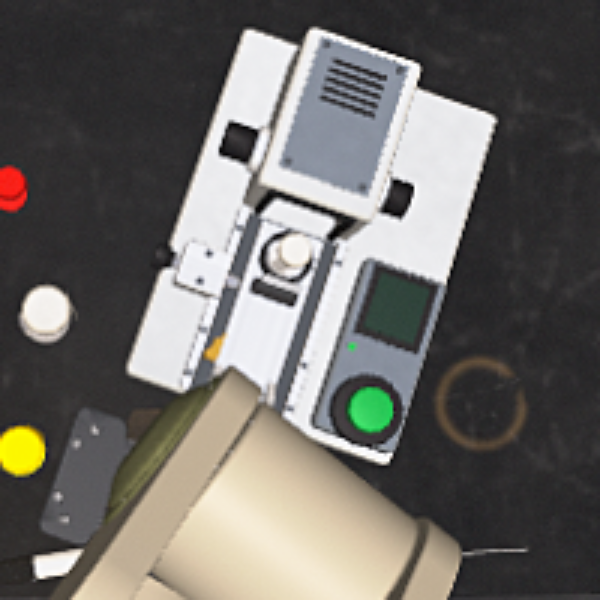

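The gripper is shut in front of the pad (scene 270,310; pad at 303,310), with its long side across the track and clear of everything. Now I push with force feedback.

```bash
python3 - <<'E'
from h import *
ctrl.movel(w(-160,0,57),vel=60)
f0=F()
x=-160; log=[]; hit=None
while x<-66:
    x+=2; ctrl.movel(w(x,0,57),vel=50)
    f=F()-f0; l=loc(); log.append((x,round(l[0],1),*f.round(1)))
    if hit is None and f[0]<-1.5: hit=x
    if f[0]<-30: break
ctrl.pause(0.3)
for r in log: print(*r)
print(hit,ctrl.state()["time_s"],loc(),F()-f0)
cv2.imwrite("pics/s2.png",cv2.resize(capture("scene")[220:400,240:510,::-1],None,fx=2.9,fy=2.9))
E
```

```text
-158 -158.0 -1.0 -0.4 0.7
-156 -155.9 0.3 0.3 0.5
-154 -153.9 -0.3 -1.3 0.5
-152 -151.9 -0.3 -0.6 0.5
-150 -150.4 -3.3 -0.3 1.4
-148 -148.3 -3.3 -1.2 1.4
-146 -146.1 -2.9 0.5 2.0
-144 -144.0 -3.8 1.5 1.2
-142 -142.0 -4.3 0.6 1.1
-140 -140.0 -3.0 -0.7 1.1
-138 -138.0 -4.3 -0.6 0.8
-136 -136.0 -4.2 -1.5 0.1
-134 -134.0 -4.7 -1.4 -0.2
-132 -132.1 -3.5 -1.0 0.8
-130 -130.0 -4.6 -0.7 -0.1
-128 -128.1 -5.5 -1.6 0.2
-126 -126.1 -5.5 -1.8 -0.5
-124 -124.1 -4.4 -1.9 0.1
-122 -122.1 -5.1 -1.8 1.0
-120 -120.1 -6.1 -1.5 0.6
-118 -118.2 -6.3 -2.9 -0.1
-116 -116.5 -7.1 -2.3 0.6
-114 -114.7 -7.6 -3.7 1.8
-112 -112.8 -8.6 -3.2 2.5
-110 -110.7 -7.4 -1.6 2.0
-108 -108.9 -8.9 -3.9 2.4
-106 -107.1 -10.8 -4.5 3.1
-104 -105.7 -12.8 -3.8 5.6
-102 -102.5 -7.2 -4.1 1.4
-100 -100.4 -6.7 -3.5 1.2
-98 -98.1 -4.8 -2.3 0.1
-96 -95.8 -3.5 -2.3 -1.5
-94 -94.5 -7.6 -2.9 2.5
-92 -92.6 -7.4 -3.0 2.8
-90 -90.6 -7.4 -2.9 2.1
-88 -88.6 -8.4 -3.9 1.9
-86 -86.7 -9.0 -4.0 2.7
-84 -84.7 -9.3 -4.4 2.9
-82 -82.7 -8.3 -4.5 2.6
-80 -80.7 -7.9 -5.0 2.4
-78 -78.8 -8.7 -4.5 2.9
-76 -76.8 -10.0 -4.8 2.4
-74 -75.5 -11.6 -4.5 5.2
-72 -75.4 -22.1 -6.5 11.7
-70 -75.3 -31.7 -8.0 18.3
-150 17.6583 [-75.36304777  -0.24460403  56.91925276] [-32.26170412  -7.88588561  17.03381234]
```

View pics/s2.png

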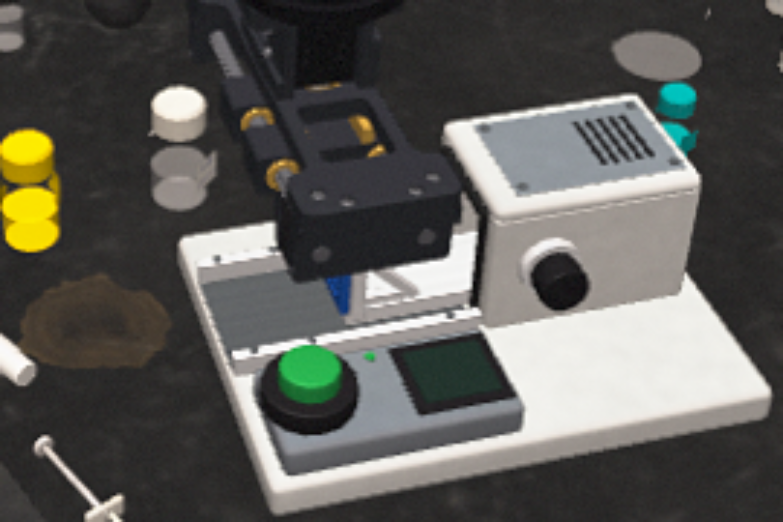

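Contact came at -150.4 and a hard stop at -75.4, which is exactly 75 mm of travel. The picture shows the pad pushed in, so the end stop is reached. Now I back off straight and check the catch.

```bash
python3 - <<'E'
from h import *
ctrl.movel(w(-130,0,57),vel=100)
ctrl.movel(w(-140,0,110),vel=150)
ctrl.pause(0.3)
ctrl.movel(w(-95,-75,95),vel=120)
print(ctrl.state()["time_s"],loc(),F())
cv2.imwrite("pics/s3.png",cv2.resize(capture("scene")[220:400,240:510,::-1],None,fx=2.9,fy=2.9))
E
```

```text
20.1583 [-95.30819112 -74.58208221  95.03469111] [-0.22093448  0.20481227 -0.96083081]
```

View pics/s3.png

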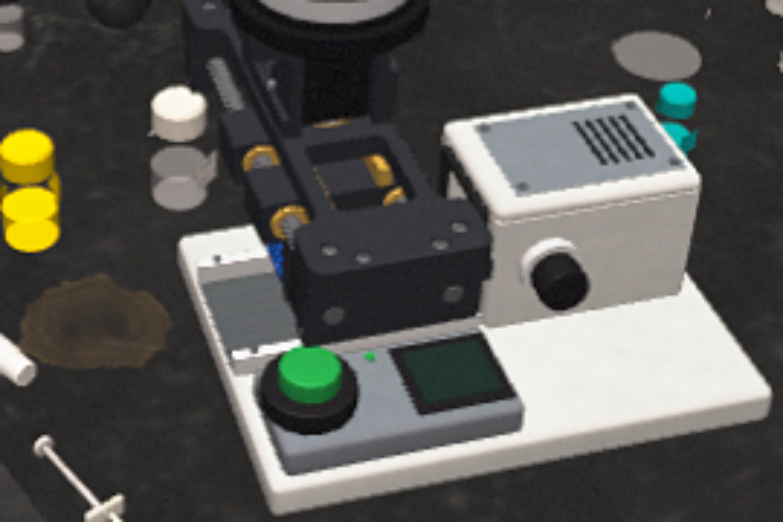

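```bash
python3 - <<'E'
from h import *
for L in [(-95,-75,95),(-95,-75,62),(-85,27,84),(-140,27,84),(-85,27,50),(-65,27,84)]: print(L,((proj("scene",w(*L))[0]-[240,220])*2.9).round())
t=capture("top")[160:360,300:500,::-1]
cv2.imwrite("pics/t3.png",cv2.resize(t,None,fx=3,fy=3))
E
```

```text
(-95, -75, 95) [310. 307.]
(-95, -75, 62) [308. 364.]
(-85, 27, 84) [264. 179.]
(-140, 27, 84) [151. 197.]
(-85, 27, 50) [262. 234.]
(-65, 27, 84) [304. 172.]
```

View pics/t3.png

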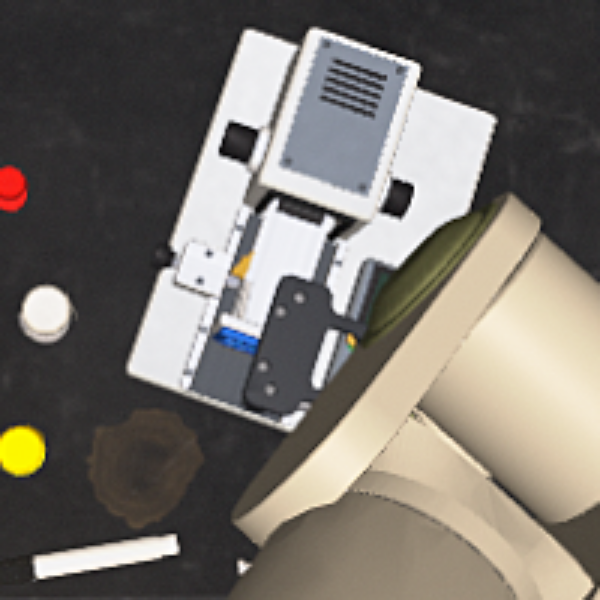

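```bash
python3 - <<'E'
from h import *
print("pad top edge top-view, carriage .055/.075/.0:")
for c in (55,75,0): print([((proj("top",w(-140+c,y,84))[0]-[300,160])*3).round().tolist() for y in(27,-27)])
for L in [(-95-37,-75-93,159),(-95+37,-75-93,159),(-95-37,-75+93,159),(-95+37,-75+93,159)]:
  print(L,((proj("scene",w(*L))[0]-[240,220])*2.9).round(),((proj("top",w(*L))[0]-[300,160])*3).round())
E
```

```text
pad top edge top-view, carriage .055/.075/.0:
[[221.0, 334.0], [309.0, 365.0]]
[[232.0, 302.0], [319.0, 332.0]]
[[191.0, 424.0], [280.0, 455.0]]
(-132, -168, 159) [298. 363.] [562. 526.]
(-58, -168, 159) [490. 327.] [600. 393.]
(-132, 18, 159) [171.  74.] [228. 410.]
(-58, 18, 159) [330.  50.] [271. 278.]
```

The top view has the pad's top-left edge at about (220,331). I predicted (221,334) for 0.055 m and (232,302) for 0.075 m, so the carriage is caught on the pin. The body outline also agrees with the model. Now I press the key.

```bash
python3 - <<'E'
from h import *
f0=F()
ctrl.movel(w(-95,-75,67),vel=80)
z=67
while z>48:
    z-=1; ctrl.movel(w(-95,-75,z),vel=30); f=F()-f0; print(z,loc()[2].round(1),f.round(1))
    if f[2]>14: break
ctrl.pause(0.3); print(loc().round(1),(F()-f0).round(1))
ctrl.movel(w(-95,-75,110),vel=80)
ctrl.movel(w(-200,-75,150),vel=150)
ctrl.goto(w(-260,80,220),ori(-1))
ctrl.pause(0.2)
print(ctrl.state()["time_s"],F())
cv2.imwrite("pics/s4.png",cv2.resize(capture("scene")[200:400,220:510,::-1],None,fx=2.7,fy=2.7))
t=capture("top")[160:360,240:500,::-1]
cv2.imwrite("pics/t4.png",cv2.resize(t,None,fx=3,fy=3))
E
```

```text
66 66.3 [-0.5  0.2  0.9]
65 65.0 [0.8 0.1 1.1]
64 63.9 [ 0.3 -0.4  0.3]
63 62.9 [ 0.8 -0.5  0.9]
62 62.1 [ 0.3 -0.7  1.8]
61 61.1 [-0.5  0.7  1.4]
60 60.0 [1.1 0.2 2.9]
59 59.1 [ 0.8 -0.2  3.2]
58 58.0 [ 1.1 -0.5  3.4]
57 57.0 [ 0.8 -0.2  4. ]
56 56.4 [ 0.3 -0.9  6.8]
55 56.2 [-2.1  0.7 15.8]
[-94.9 -75.1  56.2] [-3.2  1.2 14.7]
26.75 [-0.23967226 -0.61197145  0.07164088]
```

View pics/s4.png

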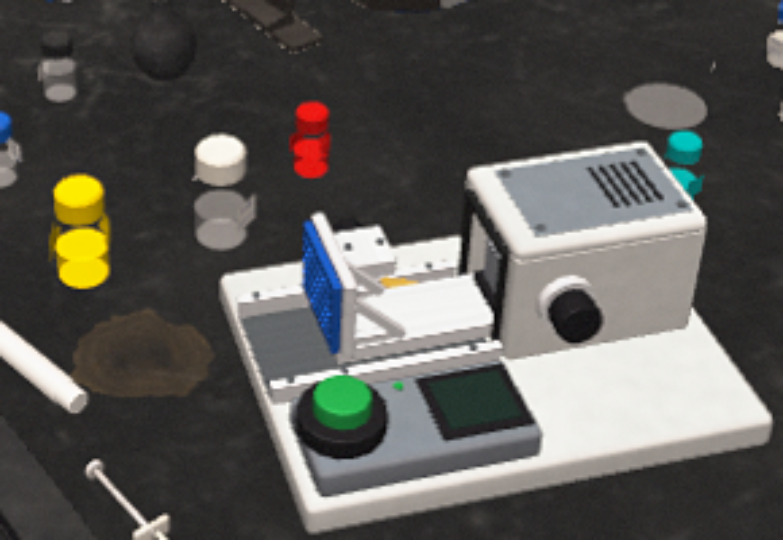

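View pics/t4.png

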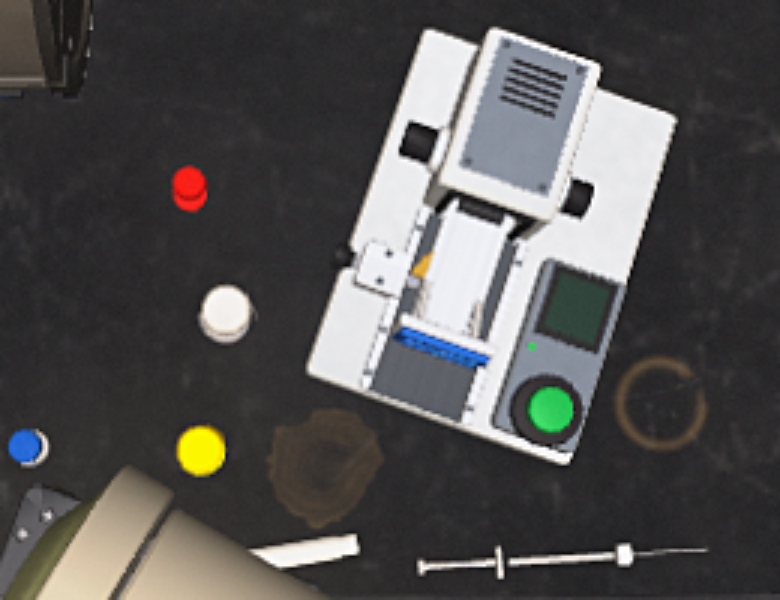

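The key bottomed at 5.9 mm of travel and is up again (scene crop 343,400). The pad is still at the 0.055 m position (top crop left edge about 401,333; predicted 401,334). The marker, vials and bulb look unmoved, and the arm is clear.

```bash
python3 -c "
from rig import ctrl
ctrl.sign_off()
print(ctrl.state()['time_s'])"
```

```text
the job is handed in; nothing more can be done
the job is handed in; nothing more can be done
```

The job is done and handed in. The last clock reading, just before hand-in, was 26.75 s of the 38 s allowed.

- **Push:** With the fingers shut, I pushed the blue pad 75 mm, from first contact to a hard stop at about 32 N.
- **Catch:** I backed straight off, and the carriage came back onto the stop pin. The top view puts the pad within about 1 mm of the 0.055 m position, both before and after the key press.
- **Reading:** I pressed the green key until it bottomed, at about 5.9 mm of travel with 15 N on it, held it briefly and let it come up.

In the last pictures the key is up, the arm is clear of everything, and the bystanders in view look unmoved.

**Not checked directly:**
- The sample vial is inside the optics tunnel and out of sight, so I could not see that it stands upright. I never touched it.
- The black vial and the bulb were only seen in the scene view, and I did not measure how far any bystander might have moved.

No check failed or disagreed. The one loose fit was a rounded base corner in the scene view, which was 4 px off, and I gave it little weight.

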